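# Load an RF filter into the lift jig and hold its cam lever at full lift

### The arm

A 6-joint arm with a two-finger parallel gripper is mounted at the origin on the work surface. World frame = base frame: x ahead of the robot, y to its left, z up, the work surface at z = 0. Lengths are in mm, angles in rad, forces in N, time in s.
With the tool pointing down it reaches from about 350 to 975 mm from the base axis. Payload 7.1 kg.
Tool frame: the origin (TCP) lies on the front face of the gripper's body, between the roots of the fingers; the fingertips stand 80 mm ahead of it and the grasp point (between the pads) lies 61 mm ahead of it (env.tips_ahead is the distance from the TCP to the fingertips, in mm); z points along the fingers, y is the direction in which the jaws open and shut (so a half turn about z gives the same grasp; the last joint's range is limited). The gripper opens to 88 mm and grips with 3 to 60 N. Pads are 20 mm wide; open, the fingers measure 115 mm over their backs; the gripper's body (75 mm by 178 mm) begins 61 mm behind the grasp point.
Start: joints at [1.251, 0.423, 1.63, -0, 1.089, -0.019], TCP at [185.146, 596.931, 302.675] pointing down, gripper open.
Joint ranges: [-3, 3], [-0.9, 2.11], [0.09, 2.58], [-1.31, 4.45], [0.11, 2.69], [-2.54, 2.54]. Speed limits (rad/s): [2.39, 2.39, 3.01, 3.14, 3.14, 3.14].

### API

Orientations are given as a unit quaternion [x, y, z, w].
In Python, from station import env, set_gripper, viewer, workorder gives the robot as it stands. Calls block until the motion is done:
- env.reach(position, orientation): joint-space move of the TCP to a pose.
- env.move_l(position, rot=None, rate=150, f_stop=None): straight line of the TCP; rot=None keeps the orientation; rate is the mean speed in mm/s. With f_stop (N) it stops when the force on the tool has changed by that much, and returns True; else False.
- env.move_joints(angles): joint-space move.
- set_gripper(opening): finger opening in mm; the grip force is fixed at half the most; returns when the fingers have stopped.
- env.hold(seconds).
- env.ik(position, orientation): joint angles nearest the present ones, or None.
- env.read_state(): the state.
- viewer.camera(name): name is "scene" or "top"; returns the picture (420x560x3 uint8, blue, green, red); there is no depth.
- viewer.camera_params(name): a dict with "fx", "fy", "cx", "cy" (pixels), "pose" (4x4, takes a point from camera to world coordinates). Camera axes: x right, y up, looking along -z (the intrinsics and any distortion apply to the point x, -y, -z); pixel columns grow to the right and rows downward; lengths in mm; the calibration is good to about 2 mm. A picture is of the moment at which its call begins. camera_params takes no time and is no camera call.
A pose or a line that the arm cannot do raises env.IKError and nothing moves.
- workorder.sign_off(): hands the job in, once; it reports no verdict.
The state is a dict: "time_s": time; "qpos": joint angles; "dq": joint speeds; "tau": joint torques, N m; "tool_pos": TCP position; "orientation": TCP orientation; "force": force on the tool from outside, world axes, zero at the start; "wrist_torque": the same for the moment, N m; "width": finger opening in mm.
Only numpy, scipy, OpenCV 4.12 (cv2) and the standard library are available. Lean on these libraries where they do the work, as an engineer would, in place of code of your own. Each camera call takes 0.05 s, during which the arm holds its last target.

### The job

Take the blue filter module out of the compartment tray and set it down upright and flat in the nest of the test jig, then let go of it. Only then swing the jig's red-handled cam lever up until the nest stands at its highest, between the two brass probes, which is where the lever stands straight up; the lever springs back and the nest drops again past the top, so finish while still holding the lever there with the gripper. Leave the other modules and the things on the bench where they are.

Things in the scene. Friction and masses are not known exactly. Their poses are not given: they have to be found in the camera images.
- blue_mid (a point): milled RF filter module in blue, the one to load: body 50 (its x) x 26 (its y) x 36 mm tall, upright, an 8 mm brass stub sticking out 6 mm from each short end, about 90 g. This point is its centre, 18 mm above its underside. It stands in one of the tray's four compartments (which one changes), turned by up to 0.3 rad to the tray. It may go into the nest either way round.
- tray: fixed grey compartment tray, 178 x 178 mm, outer walls and dividers 10 mm high and 4 mm thick, floor about 4 mm thick; four compartments of about 83 mm square, centred at (+-43.5, +-43.5) mm. Origin: centre of its underside, on the bench; axes along its sides.
- nest (a point): centre of the nest's floor (z up), on the jig's white lift table, 96 x 76 mm. The module's underside rests here, its long side along this x. Inside 55 (x) x 31 (y) mm, 2.5 mm to spare all round; black fences 6 mm high, 4 mm thick at the corners and short ends; 35 mm in the middle of each long side is open. Floor about 94 mm above the bench with the lever at rest, 7.7 mm higher at the cam's top.
- jig: fixed test jig, base 190 x 130 mm; origin: centre of its underside, below the nest, axes as the nest's. Two fixed aluminium posts, 138 mm tall and 28 mm wide, stand at x = +-75 mm (inner faces at 66 mm), each with a brass probe 14 mm in diameter pointing inwards, tip at 44 mm from the centre. The lever is on the -y side.
- cam_lever (a joint): lever angle in rad about its level axle (along the jig's y): 0 at rest, lever towards the jig's -x (robot's side), 35 degrees above level; grows as the grip swings up and over towards +x; 0.96 = straight up = highest lift; stop at 1.6, nest 3.6 mm lower again. Lift follows a cosine. A spring pulls it back: 1 to 4 N along the swing (a level push up to 9 N); let go it falls back to about 0.1.
- lever: the whole lever with its cam: a 10 mm steel rod with a red crossbar grip; turns with joint cam_lever. Origin: on the axle, below the nest; its y lies along the axle.
- grip (a point): centre of the lever's red grip, a level bar 18 mm in diameter and 55 mm long along the jig's y, sticking out from the lever's end to the jig's -y; 110 mm from the axle. The lever's rod joins it at its inner end, 23 mm from this point; the outer part is free all round.
- pivot (a point): point on the lever's axle line, 50 mm above the bench, in the plane in which the grip's centre swings, 108 mm from the nest's centre towards the jig's -y. Fixed to the jig, with its axes: the grip's centre is at pivot + 110 mm * (-cos(a), 0, sin(a)) in them, a = 0.611 + joint value.
- green_mid (a point): milled RF filter module in green, bystander in the tray: body 50 (its x) x 26 (its y) x 36 mm tall, upright, an 8 mm brass stub sticking out 6 mm from each short end, about 90 g. This point is its centre, 18 mm above its underside.
- yellow_mid (a point): milled RF filter module in yellow, bystander in the tray: body 50 (its x) x 26 (its y) x 36 mm tall, upright, an 8 mm brass stub sticking out 6 mm from each short end, about 90 g. This point is its centre, 18 mm above its underside.
- black_mid (a point): milled RF filter module in black, bystander in the tray: body 50 (its x) x 26 (its y) x 36 mm tall, upright, an 8 mm brass stub sticking out 6 mm from each short end, about 90 g. This point is its centre, 18 mm above its underside.
- wrench: steel wrench lying on the bench to the right; bystander
- driver: screwdriver lying on the bench to the left; bystander
- mug: white mug, 85 mm tall, on the left; bystander. Origin: centre of its underside
- jar: small jar, 54 mm in diameter, 60 mm tall, beyond the jig and tray; bystander. Origin: centre of its underside
- blue: the same blue module as above; origin: centre of its underside
Things that resemble listed ones, but are neither listed nor needed, are in the scene too. Of the things that look like the blue, the smallest one is meant.

How it is judged:
By the outcome, as a careful person would: the job done as asked, in the order asked, and still so for the second after the job is handed in, while the arm keeps its last pose, push and grip.
It also fails if it takes over 54 s, if anything falls off the work surface, if the arm or the gripper's body presses on something with over 40 N, if the wrist force passes 120 N, or if a joint passes its speed limit or range.

## Working session

There is one attempt and no reset: what is moved stays moved. The work goes in short steps, each a Python script; the robot and the scene stay as the last script left them, time stands still between calls to the robot, and variables do not carry over. Pictures are saved under pics/ and viewed, and the job is handed in when it is done.

```bash
ls; mkdir -p pics; python3 - <<'E'
from station import env, viewer
import cv2
for n in("scene","top"):
    im=viewer.camera(n); cv2.imwrite(f"pics/{n}0.png",im)
    p=viewer.camera_params(n); print(n,p)
s=env.read_state(); print(s)
E
```

```text
pics
scene {'fx': 418.5387003533465, 'fy': 418.5387003533465, 'cx': 273.35983317948893, 'cy': 205.0480861551457, 'pose': array([[-6.18797104e-01, -6.46132678e-01,  4.46769187e-01,
         1.11734097e+03],
       [ 7.85535414e-01, -5.12529870e-01,  3.46766845e-01,
         4.31999023e+02],
       [ 4.92516292e-03,  5.65531338e-01,  8.24712100e-01,
         1.11651231e+03],
       [ 0.00000000e+00,  0.00000000e+00,  0.00000000e+00,
         1.00000000e+00]])}
top {'fx': 474.2333326458952, 'fy': 474.2333326458952, 'cx': 272.18551531896685, 'cy': 206.12143668527008, 'pose': array([[-9.85396995e-03,  9.90382733e-01, -1.38003409e-01,
         3.32957508e+02],
       [-9.99932211e-01, -1.06155476e-02, -4.78359963e-03,
        -7.00418612e+00],
       [-6.20257623e-03,  1.37946917e-01,  9.90420202e-01,
         1.58741958e+03],
       [ 0.00000000e+00,  0.00000000e+00,  0.00000000e+00,
         1.00000000e+00]])}
{'time_s': 0.1, 'qpos': array([ 1.25104119e+00,  4.23743729e-01,  1.63058887e+00, -4.68233292e-06,
        1.08862682e+00, -1.90033266e-02]), 'dq': array([ 0.00166187, -0.00124317, -0.00263811,  0.00097729, -0.00041155,
       -0.00139952]), 'tau': array([ 3.53198038e-04, -5.45614529e+01, -2.74320728e+01,  6.44907192e-02,
        1.88306981e-02, -5.17206740e-05]), 'tool_pos': array([185.00507284, 596.58386238, 302.00199429]), 'orientation': array([ 1.49808694e-01,  9.88714766e-01, -6.73950786e-04, -1.13153986e-04]), 'force': array([-0.35646081, -0.19505048,  0.16644323]), 'wrist_torque': array([-0.0265821 , -0.00146699, -0.0421183 ]), 'width': 88.18571265684896}
```

View pics/scene0.png

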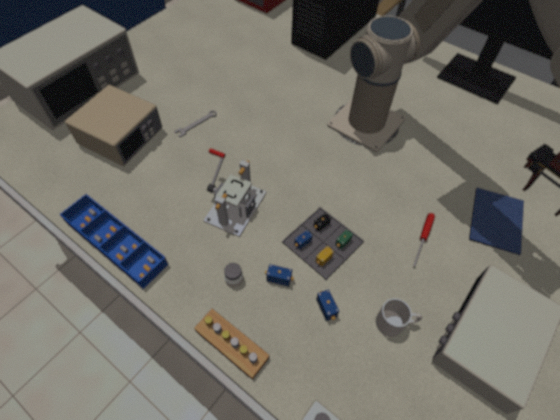

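View pics/top0.png

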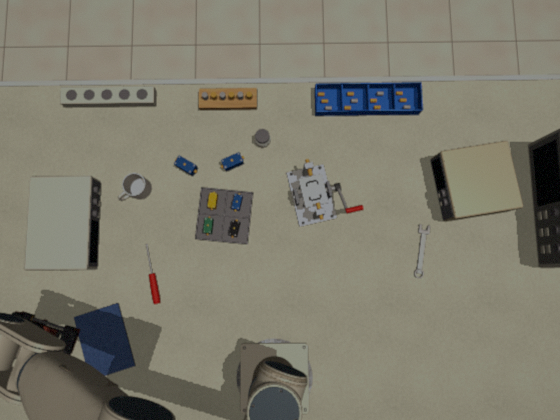

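```bash
python3 - <<'E'
import cv2
a=cv2.imread("pics/top0.png");b=cv2.imread("pics/scene0.png")
cv2.imwrite("pics/c1.png",cv2.resize(a[145:250,165:375],None,fx=3.8,fy=3.8,interpolation=cv2.INTER_CUBIC))
cv2.imwrite("pics/c2.png",cv2.resize(b[140:330,195:375],None,fx=3.1,fy=3.1,interpolation=cv2.INTER_CUBIC))
E
```

```text
(no output)
```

View pics/c1.png

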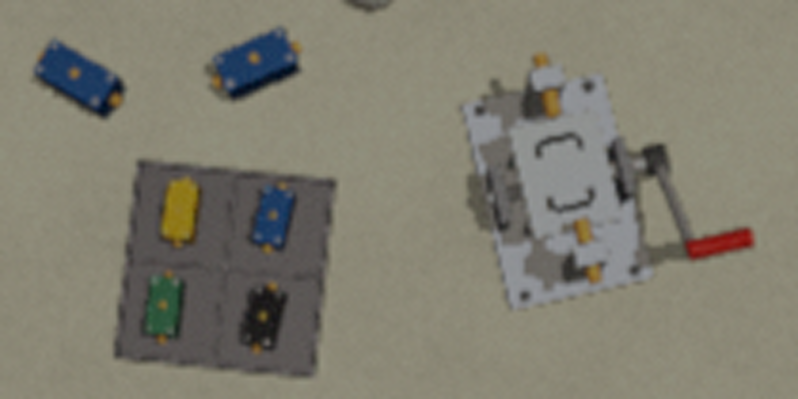

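View pics/c2.png

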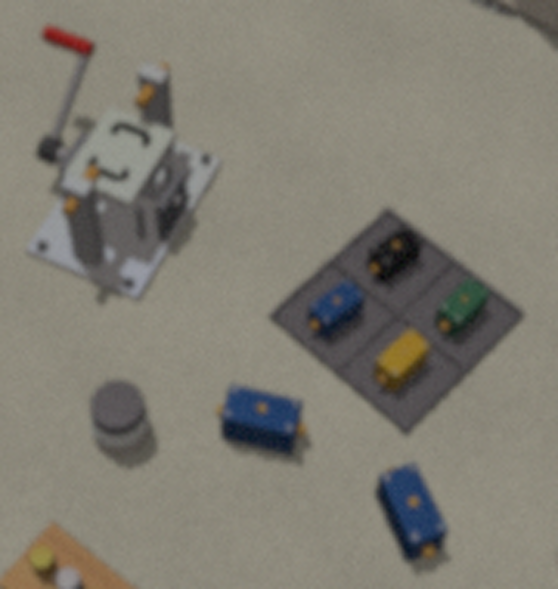

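The candidates for "blue" in the top view are the tray module (237,202), the loose modules (186,165) and (232,161), plus the blue bin (368,99) and the cloth (105,340). The tray one is the smallest and is in a compartment, so I choose it; both crops confirm this. Next I measure it.

```bash
cat > h.py <<'E'
import numpy as np, cv2
from scipy.optimize import least_squares
from station import env, viewer, set_gripper
P={n:viewer.camera_params(n) for n in("scene","top")}
def ray(n,uv):
    p=P[n]; d=np.array([(uv[0]-p["cx"])/p["fx"],-(uv[1]-p["cy"])/p["fy"],-1.])
    return p["pose"][:3,3], p["pose"][:3,:3]@d
def onz(n,uv,z):
    o,d=ray(n,uv); return o+d*(z-o[2])/d[2]
def proj(n,X):
    p=P[n]; c=p["pose"][:3,:3].T@(np.asarray(X,float)-p["pose"][:3,3])
    return np.array([p["cx"]+p["fx"]*c[0]/-c[2], p["cy"]-p["fy"]*c[1]/-c[2]])
def tri(a,b):
    o1,d1=ray("scene",a);o2,d2=ray("top",b)
    A=np.stack([d1,-d2],1); t=np.linalg.lstsq(A,o2-o1,rcond=None)[0]
    p,q=o1+t[0]*d1,o2+t[1]*d2; return (p+q)/2,np.linalg.norm(p-q)
def quat(yaw): # tool down, tool y (jaws) along world direction yaw
    from scipy.spatial.transform import Rotation as R
    y=np.array([np.cos(yaw),np.sin(yaw),0]);z=np.array([0,0,-1.]);x=np.cross(y,z)
    return R.from_matrix(np.stack([x,y,z],1)).as_quat()
def blobs(n,im,box,kind,k=4):
    x0,y0,x1,y1=box
    c=cv2.resize(im[y0:y1,x0:x1],None,fx=k,fy=k,interpolation=cv2.INTER_CUBIC)
    h=cv2.cvtColor(c,cv2.COLOR_BGR2HSV).astype(int); H,S,V=h[...,0],h[...,1],h[...,2]
    m={"blue":(H>100)&(H<125)&(S>120),"red":((H<8)|(H>172))&(S>140),"dark":V<75,
       "brass":(H>10)&(H<22)&(S>130)&(V>110)}[kind]
    nn,lab,st,ce=cv2.connectedComponentsWithStats(m.astype(np.uint8))
    out=[]
    for i in range(1,nn):
        if st[i,4]<3*k*k/2: continue
        cn=np.argwhere(lab==i)[:,::-1].astype(np.float32)
        r=cv2.minAreaRect(cn)
        f=lambda q:(np.asarray(q)+.5)/k-.5+np.array([x0,y0])
        out.append(dict(c=f(ce[i]),A=st[i,4]/k/k,rc=f(r[0]),box=f(cv2.boxPoints(r)),wh=np.array(r[1])/k))
    return out
E
python3 - <<'E'
from h import *
np.set_printoptions(precision=2,suppress=True)
T=cv2.imread("pics/top0.png");S=cv2.imread("pics/scene0.png")
for n,im,b,k in [("top",T,(222,185,252,215),"blue"),("scene",S,(288,222,316,252),"blue"),
  ("top",T,(340,200,370,218),"red"),("scene",S,(200,140,232,165),"red"),
  ("top",T,(300,172,330,208),"dark"),("scene",S,(215,172,247,205),"dark"),
  ("top",T,(295,155,330,222),"brass"),("scene",S,(210,160,255,215),"brass"),
  ("top",T,(222,185,252,215),"brass"),("scene",S,(288,222,316,252),"brass")]:
    print(n,k)
    for o in blobs(n,im,b,k): print("  c",o["c"],"rc",o["rc"],"A",o["A"],"wh",o["wh"],"box",o["box"].tolist() if k!="brass" else "")
E
```

```text
top blue
  c [236.51 201.45] rc [236.4  201.79] A 90.9375 wh [ 8.25 14.78] box [[230.67975425720215, 208.03270530700684], [234.0850009918213, 193.6549997329712], [242.11483764648438, 195.5568027496338], [238.70959091186523, 209.93450927734375]]
scene blue
  c [303.7  238.79] rc [303.38 238.95] A 119.625 wh [10.82 17.13] box [[293.259614944458, 239.20192337036133], [307.509614944458, 229.70192337036133], [313.509614944458, 238.70192337036133], [299.259614944458, 248.20192337036133]]
top red
  c [353.81 208.71] rc [353.82 208.77] A 79.4375 wh [ 4.89 17.46] box [[344.7683720588684, 208.221529006958], [361.8370666503906, 204.5400447845459], [362.8685703277588, 209.32246589660645], [345.7998752593994, 213.00395011901855]]
scene red
  c [216.48 152.66] rc [216.45 152.68] A 53.375 wh [15.51  3.8 ] box [[208.51089763641357, 151.79982948303223], [209.81990718841553, 148.22979927062988], [224.3791618347168, 153.56819343566895], [223.07015228271484, 157.1382236480713]]
top dark
  c [304.68 173.32] rc [304.75 173.5 ] A 19.9375 wh [3.75 5.75] box [[301.875, 171.625], [307.625, 171.625], [307.625,
[... 1600 characters left out ...]
241.13100051879883, 203.28300094604492]]
  c [223.82 203.35] rc [223.25 203.  ] A 7.75 wh [2.75 4.25] box [[221.125, 201.625], [225.375, 201.625], [225.375, 204.375], [221.125, 204.375]]
top brass
  c [306.73 160.36] rc [306.74 160.34] A 6.0625 wh [2.37 2.77] box 
  c [309.7  171.58] rc [309.71 171.73] A 19.0 wh [6.77 3.15] box 
  c [317.42 205.02] rc [317.87 205.33] A 8.8125 wh [5.2  2.84] box 
  c [320.76 216.75] rc [320.62 216.5 ] A 7.25 wh [3.75 2.5 ] box 
scene brass
  c [241.63 169.83] rc [241.6  170.17] A 12.5 wh [2.68 5.7 ] box 
  c [224.4  195.22] rc [224.31 195.31] A 5.4375 wh [2.3  2.47] box 
  c [217.55 205.64] rc [217.62 205.77] A 7.1875 wh [2.23 3.62] box 
top brass
scene brass
```

```bash
python3 - <<'E'
import cv2, numpy as np
a=cv2.imread("pics/top0.png");b=cv2.imread("pics/scene0.png")
A=cv2.resize(a[168:212,298:334],None,fx=11,fy=11,interpolation=cv2.INTER_CUBIC)
B=cv2.resize(b[168:212,212:248],None,fx=11,fy=11,interpolation=cv2.INTER_CUBIC)
cv2.imwrite("pics/n1.png",np.hstack([A,B]))
A=cv2.resize(a[186:216,222:252],None,fx=13,fy=13,interpolation=cv2.INTER_CUBIC)
B=cv2.resize(b[222:252,288:318],None,fx=13,fy=13,interpolation=cv2.INTER_CUBIC)
cv2.imwrite("pics/n2.png",np.hstack([A,B]))
E
```

```text
(no output)
```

View pics/n1.png

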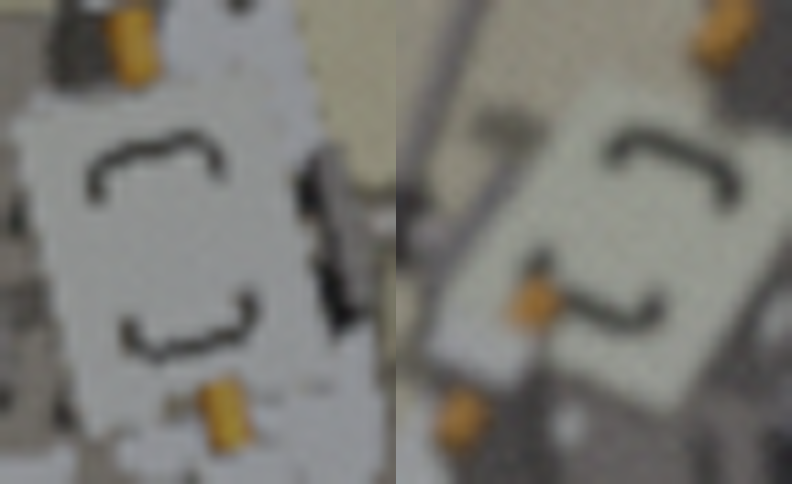

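View pics/n2.png

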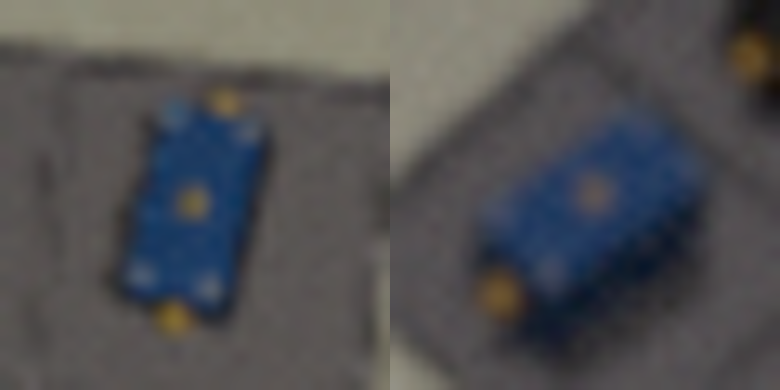

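```bash
python3 - <<'E'
from h import *
np.set_printoptions(precision=2,suppress=True)
T=cv2.imread("pics/top0.png");S=cv2.imread("pics/scene0.png")
k=11
def fence(im,x0,y0,polys,thr):
    c=cv2.resize(im[y0:y0+44,x0:x0+36],None,fx=k,fy=k,interpolation=cv2.INTER_CUBIC)
    g=c.max(2); R=[]
    for pol in polys:
        m=np.zeros(g.shape,np.uint8); cv2.fillPoly(m,[np.array(pol)],1)
        pts=np.argwhere((m>0)&(g<thr))[:,::-1].astype(np.float32)
        R.append(pts)
    allp=np.concatenate(R); r=cv2.minAreaRect(allp)
    f=lambda q:(np.asarray(q)+.5)/k-.5+np.array([x0,y0])
    return f(r[0]),[f(p.mean(0)) for p in R],f(cv2.boxPoints(r)),[len(p)/k/k for p in R]
for thr in (105,120):
    rc,ms,bx,A=fence(T,298,168,[[(70,115),(245,115),(245,215),(70,215)],[(100,275),(275,275),(275,365),(100,365)]],thr)
    print("top",rc,np.mean(ms,0),A)
    w=[onz("top",m,99) for m in ms]; print(" world",onz("top",rc,99),np.mean(w,0),"yaw",np.arctan2(*(w[0]-w[1])[[1,0]]),"len",np.linalg.norm(w[0]-w[1]))
    B=np.array([onz("top",b,99)[:2] for b in bx]); print(" box",B.tolist())
    rc,ms,bx,A=fence(S,212,168,[[(200,115),(330,115),(365,225),(300,225),(200,185)],[(100,235),(290,265),(290,340),(100,340)]],thr)
    print("scene",ms,A); w=[onz("scene",m,99) for m in ms]
    print(" world rc",onz("scene",rc,99)); print([onz("scene",b,99)[:2] for b in bx])
# brass
def br(im,n,box):
    o=blobs(n,im,box,"brass",8); print(n,[(x["c"],x["A"]) for x in o]); return o
br(T,"top",(230,196,243,206));br(S,"scene",(298,230,309,241))
a,b=np.array([303.3,236.3]),np.array([236.3,201.15])
print("blue top tri",tri(a,b),onz("top",b,40),onz("scene",a,40))
# red grip
ra,rb=np.array([216.46,152.67]),np.array([353.81,208.74])
print("grip",tri(ra,rb),onz("top",rb,113),onz("scene",ra,113))
e=[onz("top",p,113) for p in([345.28,210.61],[362.35,206.93])]; d=e[0]-e[1];print("grip dir top yaw",np.arctan2(-d[0],d[1]),np.linalg.norm(d))
e=[onz("scene",p,113) for p in([209.17,150.0],[223.72,155.35])]; d=e[1]-e[0];print("grip dir sc yaw",np.arctan2(-d[0],d[1]),np.linalg.norm(d))
# probes
print("p+",tri([241.6,170.0],[309.71,171.7]),"p+",onz("top",[309.71,171.7],119))
print("p-",tri([224.4,195.25],[317.6,205.2]))
# blue long axis from top face box (top) 
d=onz("top",[238.1,194.6],40)-onz("top",[234.7,209],40);print("blue yaw",np.arctan2(d[1],d[0]))
E
```

```text
top [313.12 189.92] [313.07 189.97] [26.487603305785125, 26.264462809917358]
 world [ 591.  -130.6   99. ] [ 590.92 -130.4    99.  ] yaw 0.21438043073516466 len 53.79008875199932
 box [[618.7225635619559, -103.85308841417559], [627.6698716770559, -144.2168682609372], [563.4182264462457, -157.20586740023447], [554.567585779596, -117.07106649753963]]
scene [array([237.53, 181.85]), array([229.89, 195.17])] [34.11570247933884, 25.900826446280995]
 world rc [ 588.52 -129.47   99.  ]
[array([ 627.94, -142.94]), array([ 546.83, -160.43]), array([ 548.29, -115.72]), array([628.38, -99.88])]
top [313.15 189.93] [313.12 189.98] [36.5206611570248, 36.55371900826446]
 world [ 590.97 -130.7    99.  ] [ 590.89 -130.58   99.  ] yaw 0.20441841229604754 len 53.222436819160826
 box [[619.3797961290641, -103.04452353507098], [628.5720052925592, -145.0965021123807], [562.7083091048969, -158.20781210228932], [553.6177657371321, -116.40062255291099]]
scene [array([237.66, 181.76]), array([229.17, 195.09])] [52.11570247933884, 45.85123966942149]
 world rc [ 593.6  -128.54   99.  ]
[array([ 637.83, -142.15]), array([ 546.82, -161.95]), array([ 548.3 , -114.61]), array([638.1 , -96.76])]
top []
scene []
blue top tri (array([566.69, 118.57,  39.11]), np.float64(0.5891447412533463)) [566.41 118.76  40.  ] [567.29 118.58  40.  ]
grip (array([ 527.57, -255.83,  113.36]), np.float64(0.8231811261628583)) [ 527.38 -255.55  113.  ] [ 527.55 -256.46  113.  ]
grip dir top yaw 0.202664921421017 54.94116613133669
grip dir sc yaw 0.2310539067043924 52.87311143317426
p+ (array([610.76, -94.72, 235.04]), np.float64(37.412501823621035)) p+ [ 646.   -119.44  119.  ]
p- (array([ 569.25, -170.4 ,   -2.99]), np.float64(43.01547807865782))
blue yaw -0.22955308679266884
```

```bash
python3 - <<'E'
from h import *
np.set_printoptions(precision=3,suppress=True)
T=cv2.imread("pics/top0.png");S=cv2.imread("pics/scene0.png")
a=tri([224.4,195.25],[309.71,171.7]);b=tri([241.6,170.0],[317.6,205.2]);print(a,b)
d=a[0]-b[0];print("yaw",np.arctan2(d[1],d[0]),(a[0]+b[0])/2)
a=tri([217.6,205.7],[306.73,160.36]);b2=tri([0,0],[320.7,216.6]);print("outer",a)
# base holes dark at corners, top view  (crop c1 coords)
pts=[(587,87),(480,112),(525,296),(635,270)]
w=np.array([onz("top",((u+.5)/3.8-.5+165,(v+.5)/3.8-.5+145),12) for u,v in pts])[:,:2]
print(w.tolist(),w.mean(0)); 
for i,j in((0,3),(1,2)): d=w[i]-w[j];print(np.arctan2(d[1],d[0]),np.linalg.norm(d))
for i,j in((1,0),(2,3)): d=w[i]-w[j];print(np.arctan2(-d[0],d[1]),np.linalg.norm(d))
E
```

```text
(array([ 643.502, -117.862,  127.548]), np.float64(2.2502387333961433)) (array([ 538.189, -141.341,  124.163]), np.float64(0.1315744412165516))
yaw 0.2193620296229449 [ 590.846 -129.601  125.855]
outer (array([ 681.177, -109.908,  123.929]), np.float64(1.2546153895865684))
[[682.8820779413523, -159.77236024440364], [661.2136890814229, -63.98287297991676], [496.1146251237086, -100.96414550847634], [518.0732668264193, -198.09918830992447]] [ 589.571 -130.705]
0.228492020267216 169.20664871890133
0.22035713088116168 169.19017535762836
0.22246433872107027 98.20969883966862
0.2223260151271078 99.58613601032619
```

```bash
cat >> h.py <<'E'
BL=np.array([566.8,118.6]); BY=-0.23
NE=np.array([591.0,-130.3]); NY=0.219
def tool(xy,z,yaw): return np.array([xy[0],xy[1],z]),quat(yaw)
E
python3 - <<'E'
from h import *
for xy,z,y in[(BL,170,BY),(BL,170,BY+np.pi/2),(BL,170,BY-np.pi/2),(NE,250,NY+np.pi/2),(NE,250,NY-np.pi/2),([526.5,-255.3],174,NY),([526.5,-255.3],174,NY+np.pi)]:
    q=env.ik(*tool(xy,z,y)); print(y,None if q is None else np.round(q,2))
set_gripper(72)
env.reach(*tool(BL,170,BY))
im=viewer.camera("top");cv2.imwrite("pics/t1.png",cv2.resize(im[150:260,180:290],None,fx=5,fy=5))
im=viewer.camera("scene");cv2.imwrite("pics/s1.png",cv2.resize(im[180:290,250:360],None,fx=5,fy=5))
s=env.read_state();print(s["time_s"],s["width"],s["tool_pos"],s["force"])
E
```

```text
-0.23 [ 0.19  0.54  1.81 -0.    0.79  0.42]
1.3407963267948966 [ 0.19  0.54  1.81 -0.    0.79 -1.16]
-1.8007963267948965 [ 0.19  0.54  1.81 -0.    0.79  1.99]
1.7897963267948966 [-0.24  0.46  1.71 -0.    0.97 -2.03]
-1.3517963267948965 [-0.24  0.46  1.71 -0.    0.97  1.12]
0.219 [-0.47  0.54  1.8  -0.    0.81 -0.69]
3.360592653589793 [-0.47  0.54  1.8  -0.    0.81  2.45]
2.9083 71.65349108127526 [566.77877889 119.44230812 170.20270048] [-0.07428986  0.51036224  0.36719513]
```

```bash
python3 -c "
import cv2,numpy as np
cv2.imwrite('pics/ts1.png',cv2.resize(np.hstack([cv2.imread('pics/t1.png'),cv2.imread('pics/s1.png')]),(800,400)))"
```

```text
(no output)
```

View pics/ts1.png

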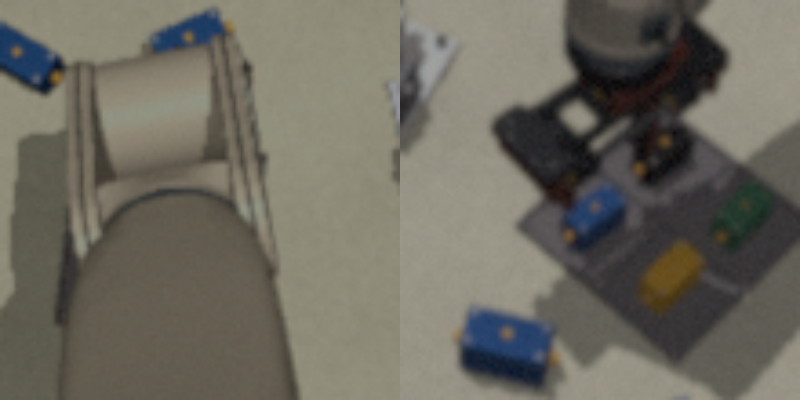

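The top view is blocked by the arm. The scene view (crop 590,215) shows the jaws lined up along the blue module's long axis, clear of black and yellow. I descend and do the centring pinch on the stubs.

```bash
python3 - <<'E'
from h import *
hit=env.move_l(tool(BL,97,BY)[0],rate=70,f_stop=8)
s=env.read_state();print(hit,s["tool_pos"],s["force"])
im=viewer.camera("scene");cv2.imwrite("pics/s2.png",cv2.resize(im[190:290,260:370],None,fx=6,fy=6))
if not hit:
    set_gripper(60); s=env.read_state();print(s["time_s"],s["width"],s["tool_pos"],s["force"])
    im=viewer.camera("scene");cv2.imwrite("pics/s3.png",cv2.resize(im[190:290,260:370],None,fx=6,fy=6))
E
```

```text
False [567.12643333 118.65444372  97.42300877] [-0.88172252  0.08367503  0.20110848]
4.5167 61.18180697906179 [567.06889591 118.63957487  97.38114208] [-0.43597785  0.09491543  3.11554161]
```

View pics/s3.png

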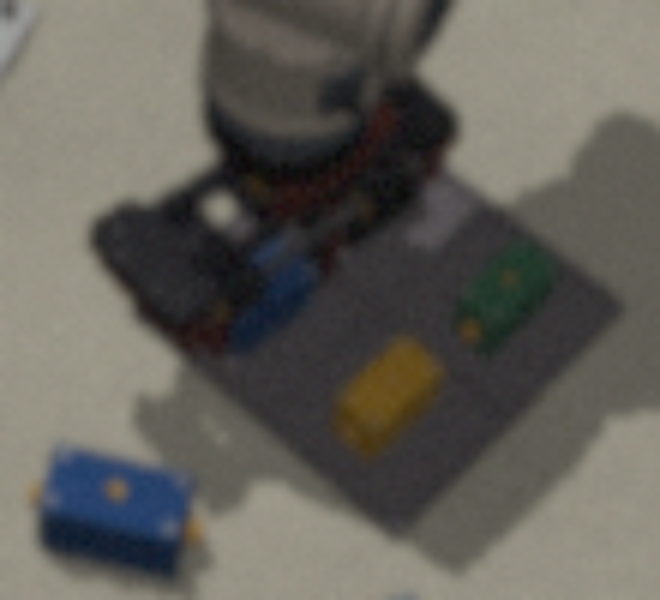

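```bash
python3 - <<'E'
from h import *
set_gripper(72)
C=env.read_state()["tool_pos"][:2]
env.move_l(tool(BL,150,BY)[0],rate=120)
env.reach(*tool(BL,150,BY-np.pi/2)); set_gripper(50)
hit=env.move_l(tool(BL,93,0)[0],rate=70,f_stop=8)
s=env.read_state();print(hit,C,s["tool_pos"],s["force"],s["time_s"])
if not hit:
    set_gripper(15); s=env.read_state();print(s["time_s"],s["width"],s["tool_pos"],s["force"])
    env.move_l(tool(BL,230,0)[0],rate=120); s=env.read_state();print(s["time_s"],s["width"],s["tool_pos"],s["force"])
im=viewer.camera("scene");cv2.imwrite("pics/s4.png",cv2.resize(im[150:270,240:370],None,fx=5,fy=5))
E
```

```text
False [566.67563463 118.56895562] [567.05666434 118.66062243  93.23090577] [ 0.88377639  0.86305787 -0.86720898] 8.5
9.0 26.01718584182003 [566.94958003 118.62319537  93.29799881] [-0.5731994  -0.33392406  3.57489332]
10.2917 25.897328796623427 [566.32738787 118.49405571 229.18852246] [ 0.4098209   0.50104667 -0.92156232]
```

View pics/s4.png

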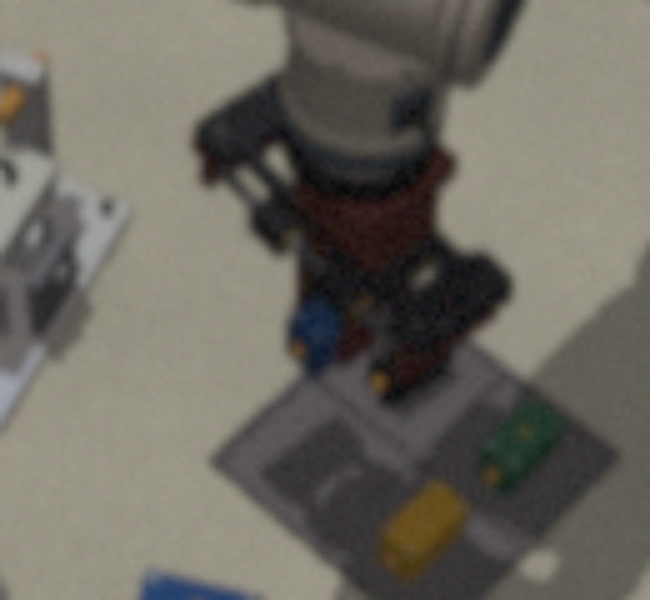

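The blue module is held (width 25.9), its compartment is empty and the others are untouched. Next is the nest.

```bash
python3 - <<'E'
from h import *
env.move_l(tool(BL,280,0)[0],rate=150)
env.reach(*tool(NE,280,NY-np.pi/2))
env.move_l(tool(NE,203,0)[0],rate=120)
env.hold(.2)
s=env.read_state();print(s["time_s"],s["tool_pos"],s["force"])
im=viewer.camera("scene");cv2.imwrite("pics/s5.png",cv2.resize(im[140:220,190:270],None,fx=7,fy=7,interpolation=cv2.INTER_CUBIC))
im=viewer.camera("top");cv2.imwrite("pics/t5.png",cv2.resize(im[140:240,270:370],None,fx=6,fy=6,interpolation=cv2.INTER_CUBIC))
E
```

```text
12.8 [ 591.45722757 -130.38960297  203.92941327] [-0.58524219 -0.0981023  -0.70642623]
```

View pics/s5.png

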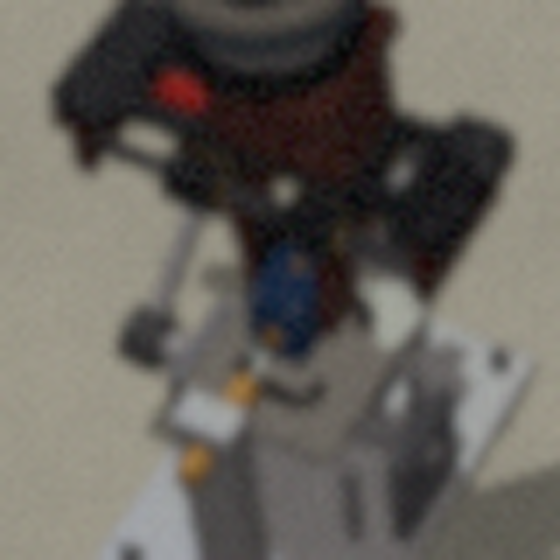

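View pics/t5.png

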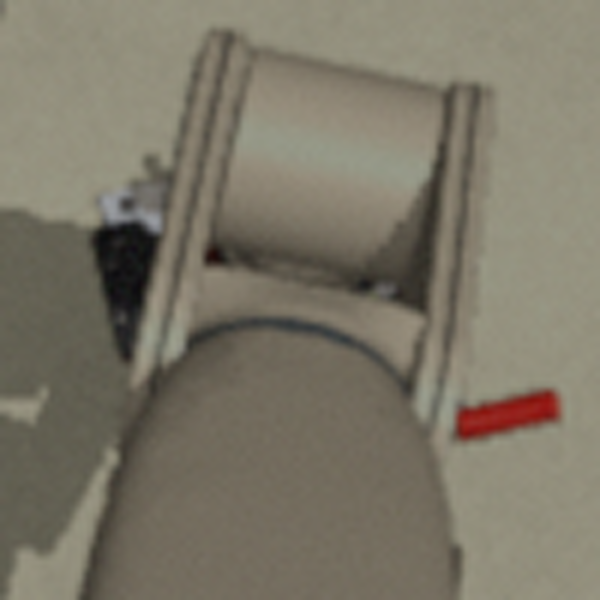

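```bash
python3 - <<'E'
from h import *
hit=env.move_l(tool(NE,180,0)[0],rate=25,f_stop=6)
s=env.read_state();print(hit,s["time_s"],s["tool_pos"],s["force"],s["wrist_torque"],s["width"])
im=viewer.camera("scene");cv2.imwrite("pics/s6.png",cv2.resize(im[140:220,190:270],None,fx=7,fy=7,interpolation=cv2.INTER_CUBIC))
E
```

```text
True 13.6417 [ 590.92688535 -130.26138496  183.41673905] [-1.50058167  0.35455062  5.78930635] [0.04541773 0.31649834 0.01902423] 25.925744014439992
```

View pics/s6.png

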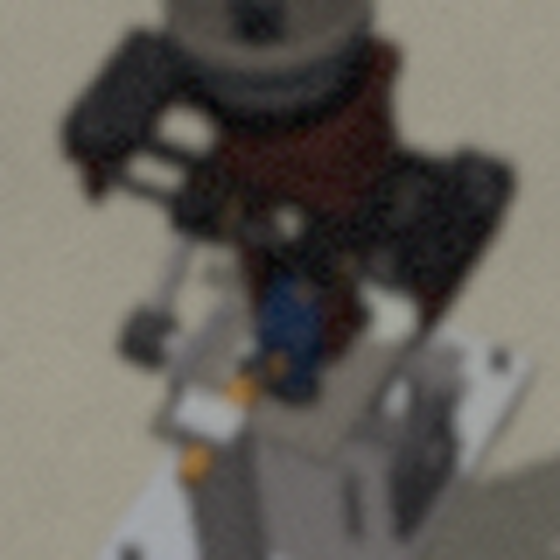

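Contact came at TCP z 183.4, against 183.3 expected on the nest floor and 189 if it sat on a fence, so it is seated. I release, back off and check.

```bash
python3 - <<'E'
from h import *
set_gripper(50)
env.move_l(tool(NE,270,0)[0],rate=120)
PV=np.array([614.5,-235.7]); 
env.reach(*tool([500,-330],280,NY))
for n,b in(("scene",(200,140,260,215)),("top",(290,150,370,225))):
    im=viewer.camera(n);cv2.imwrite(f"pics/{n}7.png",im)
    cv2.imwrite(f"pics/{n}7c.png",cv2.resize(im[b[1]:b[3],b[0]:b[2]],None,fx=7,fy=7,interpolation=cv2.INTER_CUBIC))
s=env.read_state();print(s["time_s"],s["tool_pos"],s["force"],s["width"],s["qpos"])
E
```

```text
16.9417 [ 500.19526991 -329.64799541  279.82344823] [ 0.22216853  0.10376877 -0.22430788] 49.86526420087909 [-6.02595825e-01  4.12149989e-01  1.70692544e+00  8.17682701e-05
  1.02279414e+00 -8.21733962e-01]
```

View pics/scene7c.png

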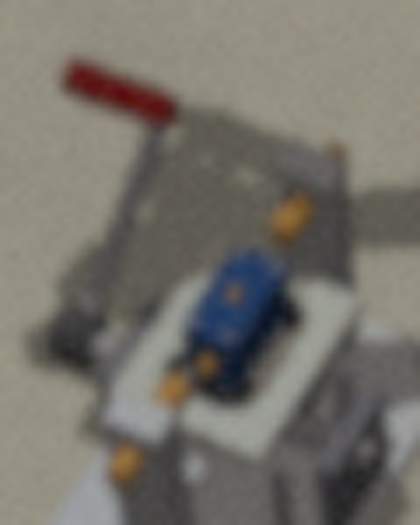

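View pics/top7c.png

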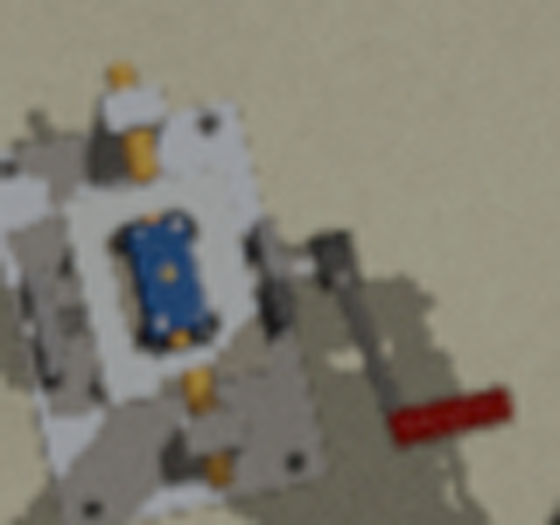

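```bash
cat >> h.py <<'E'
PV=np.array([615.0,-235.8]); EX=np.array([np.cos(NY),np.sin(NY)]); EY=np.array([-EX[1],EX[0]])
def gp(j,out=6,dz=0):
    a=.611+j; xy=PV-110*np.cos(a)*EX-out*EY
    return np.array([xy[0],xy[1],50+110*np.sin(a)+61+dz])
E
python3 - <<'E'
from h import *
np.set_printoptions(precision=2,suppress=True)
print("module top",tri([(235.5)/7-.5+200,293.5/7-.5+140],[168.5/7-.5+290,272.5/7-.5+150]),NE)
T=cv2.imread("pics/top7.png");S=cv2.imread("pics/scene7.png")
t=blobs("top",T,(338,195,375,220),"red");s=blobs("scene",S,(200,140,232,165),"red")
t=max(t,key=lambda o:o["A"]);s=max(s,key=lambda o:o["A"]);print("grip",tri(s["rc"],t["rc"]),s["wh"],t["wh"],"model",gp(0,0,-61))
print([env.ik(p,quat(NY)) is not None for p in [gp(0),gp(.5),gp(.96)]])
env.reach(gp(0,dz=90),quat(NY))
hit=env.move_l(gp(0),rate=80,f_stop=8)
s=env.read_state();print(hit,s["time_s"],s["tool_pos"],s["force"])
im=viewer.camera("scene");cv2.imwrite("pics/s8.png",cv2.resize(im[100:220,160:290],None,fx=5,fy=5,interpolation=cv2.INTER_CUBIC))
E
```

```text
module top (array([ 590.28, -129.4 ,  129.73]), np.float64(0.36402234411095413)) [ 591.  -130.3]
grip (array([ 526.82, -255.66,  111.31]), np.float64(0.3813941471507528)) [15.1   3.05] [ 4.99 17.25] model [ 527.05 -255.37  113.11]
[True, True, True]
False 18.6167 [ 528.68 -261.38  174.67] [-0.03 -0.16  0.7 ]
```

View pics/s8.png

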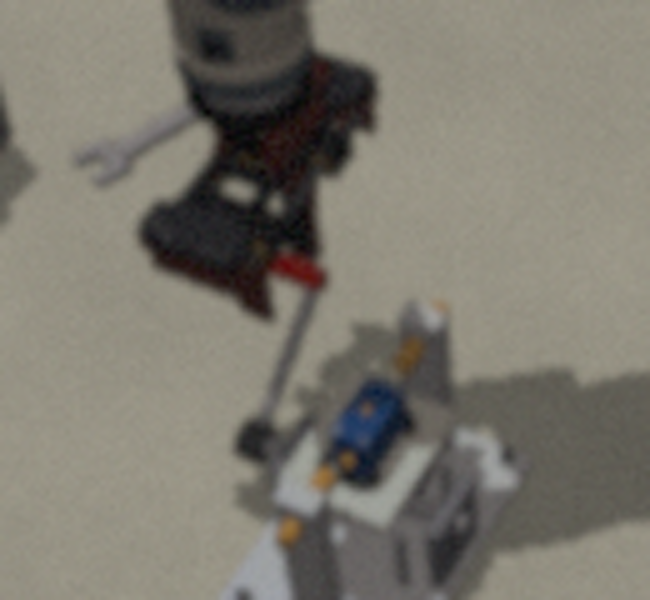

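The module stands at its nominal height (top z 129.7, expected 130) and within about 1 mm of the nest centre. The red bar (crop 298,270) lies between the fingers. I grip it and swing.

```bash
python3 - <<'E'
from h import *
np.set_printoptions(precision=2,suppress=True)
set_gripper(10)
s=env.read_state();print(s["time_s"],s["tool_pos"],s["force"],s["width"])
for j in np.linspace(0,.96,9)[1:]:
    env.move_l(gp(j),rate=40); s=env.read_state();print(round(j,2),s["time_s"],s["tool_pos"]-gp(j),s["force"],s["width"])
    if np.linalg.norm(s["force"])>35: break
for n,b in(("scene",(180,100,270,215)),("top",(290,130,380,225))):
    im=viewer.camera(n);cv2.imwrite(f"pics/{n}9.png",im)
    cv2.imwrite(f"pics/{n}9c.png",cv2.resize(im[b[1]:b[3],b[0]:b[2]],None,fx=5,fy=5,interpolation=cv2.INTER_CUBIC))
E
```

```text
19.2833 [ 528.71 -261.18  174.19] [ 2.2   1.26 -0.12] 17.651564758226677
0.12 19.7667 [-0.2  -0.06  0.15] [-1.32 -1.78 -1.23] 17.535367344696592
0.24 20.25 [-0.9  -0.27  0.42] [-6.58 -4.04  2.93] 17.32605839864377
0.36 20.7333 [-1.6  -0.49  0.94] [-11.14  -3.77   9.98] 17.116525573003962
0.48 21.2167 [-1.43 -0.49  1.46] [-10.87  -2.62  12.02] 17.144984654430946
0.6 21.7 [-0.73 -0.41  1.43] [-8.78 -1.76 10.16] 17.107491352469275
0.72 22.1833 [-0.26 -0.37  1.32] [-5.09 -3.22  8.6 ] 17.366533569844407
0.84 22.6667 [-0.27 -0.39  1.15] [-4.89 -3.17  7.2 ] 17.2583690252986
0.96 23.15 [-0.04 -0.36  1.02] [-3.63 -2.28  4.59] 17.020787490046352
```

View pics/scene9c.png

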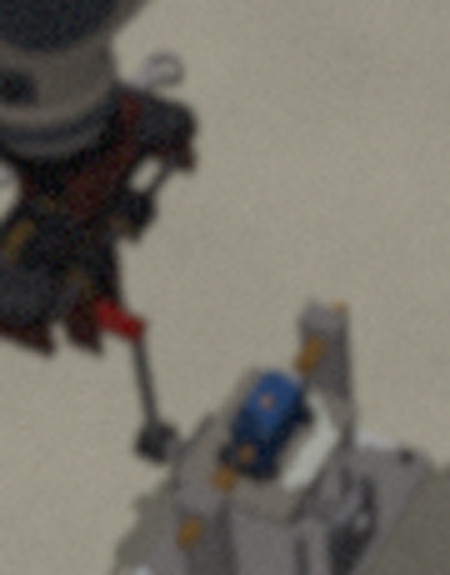

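View pics/top9c.png

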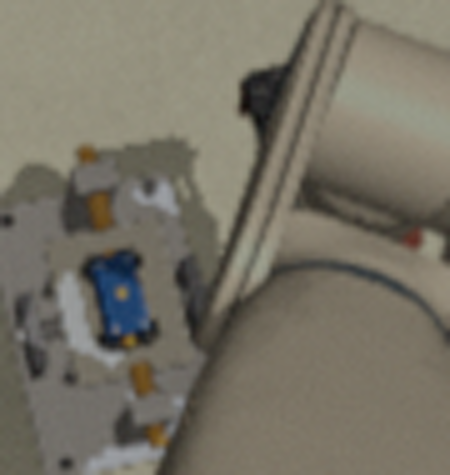

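```bash
python3 - <<'E'
from h import *
np.set_printoptions(precision=2,suppress=True)
env.hold(.3)
s=env.read_state();print(s["time_s"],s["tool_pos"]-gp(.96),s["force"],s["width"])
def sc(im,n,b):  # brass screw centroid
    x0,y0,x1,y1=b;c=cv2.resize(im[y0:y1,x0:x1],None,fx=8,fy=8,interpolation=cv2.INTER_CUBIC).astype(float)
    w=np.clip(c[...,2]-c[...,0]+20,0,None)**2; Y,X=np.mgrid[:c.shape[0],:c.shape[1]]
    p=np.array([(w*X).sum(),(w*Y).sum()])/w.sum(); return (p+.5)/8-.5+[x0,y0]
A=cv2.imread("pics/scene7.png"),cv2.imread("pics/top7.png"); B=viewer.camera("scene"),viewer.camera("top")
a=sc(A[0],"s",(230,178,237,185)),sc(A[1],"t",(310,185,318,193))
b=sc(B[0],"s",(230,177,237,184)),sc(B[1],"t",(310,185,318,193))
print(a,tri(*a));print(b,tri(*b))
for j in(.86,.96,1.06):
    an=.611+j
    top=PV+23*EY-110*np.cos(an)*EX; print(j,"rod",(proj("scene",[*top,50+110*np.sin(an)])-[180,100])*5,(proj("scene",[*(PV+23*EY),50])-[180,100])*5)
c=cv2.resize(B[0][155:195,198:222],None,fx=15,fy=15,interpolation=cv2.INTER_CUBIC)
for j,col in((.86,(0,255,0)),(.96,(0,255,255)),(1.06,(255,0,255))):
    an=.611+j
    f=lambda X:tuple(int(v) for v in (proj("scene",X)-[198,155]+.5)*15)
    top=PV+23*EY-110*np.cos(an)*EX; cv2.line(c,f([*top,50+110*np.sin(an)]),f([*(PV+23*EY),50]),col,1)
cv2.imwrite("pics/rod.png",c)
E
```

```text
23.55 [-0.06 -0.37  1.02] [-3.29 -2.59  5.51] 17.3538643300963
(array([232.44, 180.89]), array([313.67, 188.63])) (array([ 590.14, -130.59,  130.93]), np.float64(2.0569658103346504))
(array([232.78, 179.75]), array([313.92, 188.12])) (array([ 590.06, -130.05,  137.07]), np.float64(0.02426223379904624))
0.86 rod [142.53 314.43] [154.85 438.04]
0.96 rod [132.91 326.63] [154.85 438.04]
1.06 rod [123.44 340.15] [154.85 438.04]
```

View pics/rod.png

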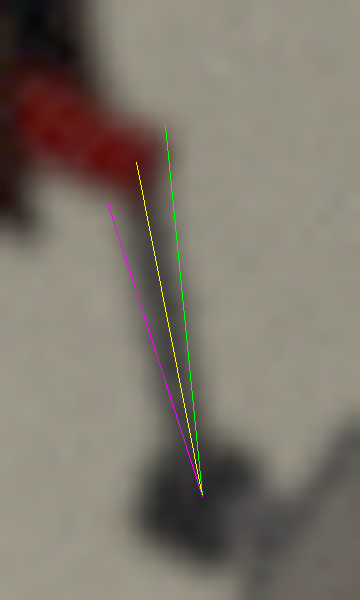

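```bash
python3 - <<'E'
from h import *
B=cv2.imread("pics/scene9.png").astype(float).max(2)
pts=[]
for v in range(170,183):
    r=np.interp(np.arange(203,214,.1),np.arange(560),B[v]); bg=np.percentile(r,85)
    w=np.clip(bg-r-15,0,None); pts.append((v,(w*np.arange(203,214,.1)).sum()/w.sum()))
pts=np.array(pts); k,c=np.polyfit(pts[:,0],pts[:,1],1); print("slope",k,"resid",np.std(pts[:,1]-k*pts[:,0]-c),"u@177",k*177+c)
for j in(.86,.91,.96,1.01):
    an=.611+j; t=proj("scene",[*(PV+23*EY-110*np.cos(an)*EX),50+110*np.sin(an)]); b=proj("scene",[*(PV+23*EY),50])
    print(j,(t[0]-b[0])/(t[1]-b[1]), b[0]+(177-b[1])*(t[0]-b[0])/(t[1]-b[1]))
E
```

```text
slope 0.18987842936380012 resid 0.04503814090939536 u@177 208.6991208473981
0.86 0.09967045300485057 209.91339657399854
0.91 0.14565999634456206 209.42555943603872
0.96 0.1969382094683867 208.8816223817993
1.01 0.2547796152878546 208.268065824777
```

The rod's fitted slope gives a lever angle of about 0.953 rad, and the module's screw has risen to z 137. I hand it in while still holding.

```bash
python3 - <<'E'
from station import env,workorder
s=env.read_state();print(s["time_s"],s["width"],s["force"])
workorder.sign_off()
E
```

```text
23.65 17.583181782167284 [-3.00491049 -1.69711696  4.95925096]
the job is handed in; nothing more can be done
```

The blue module from the tray is upright in the nest and released. After that I swung the lever up, and I handed the job in at 23.65 s with the gripper still holding it there. I centred the module with a light pinch on its stubs before grasping it across its short sides.

**Last checks:**
- **Module in the nest:** its top was at z of about 130 mm after release, the expected height. Its centre was within about 1 mm of the measured nest centre.
- **Lever:** the rod's slope in the scene picture gives about 0.95 rad, where 0.96 is straight up.
- **Lift:** the module's top rose to z of about 137 mm, against 137.7 mm expected.
- **Forces:** the gripper width on the bar was about 17.5 mm. The force on the tool was about 6 N at hand-in and peaked at about 16 N in the readings during the swing.

**Small disagreements:**
- The automatic screw centroid from the pre-lift pictures had a 2 mm mismatch between the two cameras, so the rise it gives (about 6 mm) is rough. The reading from the enlarged crops (0.4 mm mismatch) and the one after lifting agreed much better.
- At the top the arm stood about 1 mm above its commanded height.
- The arm blocked the top view of the held grip, so the lever angle comes from the scene camera only.

The other modules and bench items looked undisturbed wherever the pictures showed them. I did not take a final full-scene check of every one.

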